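Tip the blue insert bin's capsules into the steel dish

ROBOT

A 6-joint arm with a two-finger parallel gripper is mounted at the origin on a cart in front of the work surface, level with it; the furniture and walls round the work are solid. World frame = base frame: x ahead of the robot, y to its left, z up, the work surface at z = 0. Lengths are in mm, angles in rad, forces in N, time in s.
With the tool pointing down it reaches from about 300 to 775 mm from the base axis. Payload 14.6 kg.
Tool frame: the origin (TCP) lies at the very end of the fingers, on their centre line; the grasp point (between the pads) lies 19 mm behind it; z points along the fingers, y is the line along which they close (so a half turn about z gives the same grasp; the last joint's range is limited). The gripper opens to 94 mm and grips with 3 to 60 N. Pads are 16 mm wide; open, the fingers measure 119 mm over their backs; the gripper's body (75 mm by 177 mm) begins 78 mm behind the grasp point.
Start: joints at [-1.394, 0.3, 1.521, -0, 1.321, -0.067], TCP at [132.759, -533.727, 205.446] pointing down, gripper open.
Joint ranges: [-3.03, 3.03], [-0.79, 2.21], [0.23, 2.52], [-1.04, 4.18], [0, 3.07], [-2.55, 2.55]. Speed limits (rad/s): [2.22, 2.22, 2.57, 3.14, 3.14, 3.14].

INTERFACE

Orientations are given as [roll, pitch, yaw] about the fixed x, y, z axes, in that order (R = Rz(yaw) Ry(pitch) Rx(roll)).
In Python, from cell import manip, camera, get_calibration gives the robot as it stands. The module is installed in compiled form; this text tells all that it offers.
- The arm moves only by the tool jog_arm, never from a script. Its argument "plan" is one flat list of numbers, 6 for each row, row after row: the shift along the world's x, y, z in m, then the turn, a rotation vector about the world's x, y, z in degrees. A call has 1 to 20 rows; each row is the pose to reach, as a shift and turn from the pose commanded when the call began; what a row does not reach only later rows make up. A row lasts 1/10 s, in which the tool goes at most 50 mm and 8.59 degrees, less where a joint would pass 70% of its speed; a pose out of reach is approached as far as the arm can. A call with a gripper value outside its range is refused whole. "claw" is the finger opening in m, from 0 to 0.094, set as the call begins (left out, the last holds). The fingers move at their own pace and stop on an object; "force" is the grip in N (left out, the last holds). Time passes only in rows, so rows that repeat a pose let the fingers close. It gives the time, the measured TCP pose, the force, the opening and the grip force at its end, in the units of the state.
- manip.read_state(): the state, without advancing time (a new reading comes with each control period).
- camera(name): name is "scene" or "top" or "wrist"; returns (picture, depth): 400x640x3 uint8, red, green, blue; 400x640 float32, mm along the optical axis (not along the pixel's ray), 0 where there is no reading.
- get_calibration(name): a dict with "fx", "fy", "cx", "cy" (pixels), "origin" and "attitude" of the camera in the world. Camera axes: x right, y down, z forward; pixel columns grow to the right and rows downward; lengths in mm; the calibration is good to about 2 mm. A picture is of the moment at which its call begins: read the wrist's pose just before it. get_calibration takes no time and is no camera call; for the wrist camera it gives the pose at the moment of the call.
- manip.sign_off(): hands the job in; it is judged then, once.
The state is a dict: "clock": time; "joints": joint angles; "qd": joint speeds; "effort": joint torques, N m; "eef_pos": TCP position; "eef_rot": TCP orientation; "wrist_force": force on the tool from outside, world axes, zero at the start; "moment": the same for the moment, N m; "finger_gap": finger opening in mm; "finger_force": force on a finger pad.
Only numpy, scipy, OpenCV 4.12 (cv2) and the standard library are available. Lean on these libraries where they do the work, as an engineer would, in place of code of your own. Each camera call takes 0.05 s, during which the arm holds its last target. There are 200 camera calls.

TASK

Take the blue insert bin by its grip fin, lift it straight up and level out of the grey organiser frame with its two capsules still in it, then tip it over the round steel dish so that both capsules fall into the dish. Set the emptied bin down upright on the bare worktop to the right of the dish and let go of it, with the dish still upright and both capsules in it.

Things in the scene. Friction and masses are not known exactly. Their poses are not given: they have to be found in the camera images.
- blue_grip (a point): Blue insert bin, 96 (x) x 60 x 46 mm, 0.12 kg: middle of its upright grip fin, 10 mm thick (y), 38 long (x), top 20 mm above this point; pinch along y from above. Point is 72 mm above the bin's underside, 28 mm towards +x (rear) of its middle. z up; front (-x) has a pouring lip 76 mm before and 54 below this point. In the frame the bin is raised 10 mm, 28 mm deep, 1.5 mm play a side.
- blue_capsule_a_center (a point): Centre of one of two loose white, blue-banded capsules in the blue bin: roller 14 mm across, 36 long along its y, 12 g. The bin floor ramps up at 20 degrees to the 18 mm high lip: with the bin tipped lip-down by 45 to 60 degrees they roll out over it.
- blue_capsule_b_center (a point): Centre of the second, like capsule in the blue bin. The grey frame (fixed, 111 x 225 x 38 mm, turned like the bin) has three pockets side by side, 75 mm apart along the bin's y; a yellow and a green bin of the same make fill the others. Which pocket is the blue bin's varies.
- steel_dish: Round open steel dish on the worktop, 150 mm across its rim, 45 high, 3 mm wall, loose, 0.25 kg; origin at the middle of its underside, z up, its y is world y. The worktop to its right (-y) is bare for 260 mm from its middle, from 120 mm nearer the robot to 50 mm farther off (x) than its middle. A green rubber bowl stands farther back.
Mind the look-alikes: they are no part of the job. There is more than one size of the part that bears blue_grip; the job needs the larger. Several things look just like the steel_dish: the one meant starts nearest to the robot's base.

How it is judged:
By the outcome, as a careful person would: the job done as asked, in the order asked, and still so for the second after the job is handed in, with the robot touching nothing.
It also fails if it takes over 51 s, if anything falls off the work surface, if the arm or the gripper's body presses on something with over 40 N, if the wrist force passes 120 N, or if a joint passes its speed limit or range.

## Working session

There is one attempt and no reset: what is moved stays moved. The work goes in short steps, Python scripts to look and compute and a tool call to move; the robot and the scene stay as the last step left them, time stands still between calls to the robot, and variables do not carry over. Pictures are saved under pics/ and viewed, at most 10 in all, crops included, and the job is handed in when it is done.

Besides the shell and the picture viewer there is one more tool, called as name(argument=value, ...) on one line, values as JSON. jog_arm: Moves the arm, as the interface text tells. Its arguments: {"type":"object","properties":{"plan":{"type":"array"},"claw":{"type":"number"},"force":{"type":"number"}},"required":["plan"]}

```bash
mkdir -p pics; cat > h.py <<'E'
import numpy as np,cv2
from cell import manip,camera,get_calibration
from scipy.spatial.transform import Rotation as R
def snap(n,f):
    c=get_calibration(n); p,d=camera(n); cv2.imwrite(f'pics/{f}.png',p[...,::-1]); np.savez(f'{f}.npz',p=p,d=d,o=c['origin'],a=np.array(c['attitude']),k=[c['fx'],c['fy'],c['cx'],c['cy']]); return c,p,d
def load(f):
    z=np.load(f'{f}.npz'); a=z['a']
    M=a if a.shape==(3,3) else (R.from_euler('xyz',a).as_matrix() if a.size==3 else R.from_quat(a).as_matrix())
    return z['p'],z['d'],z['o'],M,z['k']
def cloud(f):
    p,d,o,M,k=load(f); v,u=np.mgrid[:400,:640]
    P=np.stack([(u-k[2])/k[0]*d,(v-k[3])/k[1]*d,d],-1)@M.T+o
    P[d==0]=np.nan; return p,P
def ray(f,u,v,z):
    p,d,o,M,k=load(f); r=M@np.array([(u-k[2])/k[0],(v-k[3])/k[1],1]); return o+r*(z-o[2])/r[2]
E
python3 - <<'E'
from h import *
for n in('scene','top'):
    c=snap(n,n+'0')[0]; print(c)
print(manip.read_state())
E
```

```text
{'fx': 448.5145274125232, 'fy': 448.5145274125232, 'cx': 315.66215317538155, 'cy': 189.0174303718311, 'origin': array([-320.67224034,  384.87617875,  818.5369742 ]), 'attitude': array([-2.25649996, -0.01189092, -2.12751289])}
{'fx': 397.05456393184943, 'fy': 397.05456393184943, 'cx': 321.9130163624621, 'cy': 206.4108500677425, 'origin': array([ 367.37078343, -105.7156249 , 1235.60187196]), 'attitude': array([-3.09183866, -0.00689372, -1.55207366])}
{'clock': 0.1, 'joints': array([-1.39360346e+00,  3.00439417e-01,  1.52148457e+00, -2.19455759e-05,
        1.32071636e+00, -6.66229506e-02]), 'qd': array([-0.00086594, -0.00139249, -0.00183944, -0.00312306,  0.00108387,
        0.00023309]), 'effort': array([ 6.31894327e-04, -5.32644188e+01, -3.53283012e+01,  7.09981145e-02,
        2.34709441e-02, -4.80254232e-05]), 'eef_pos': array([ 132.71326331, -533.51446207,  204.94453763]), 'eef_rot': array([-3.14054587e+00, -4.85389563e-05,  2.43821236e-01]), 'wrist_force': array([-0.32607305,  0.20897541, -0.61463898]), 'moment': array([0.01995586, 0.012937  , 0.0412474 ]), 'finger_force': 0.0, 'finger_gap': 93.70153854098372}
```

View pics/scene0.png

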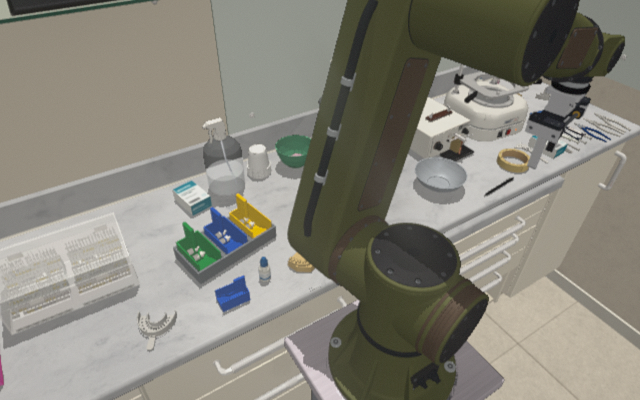

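View pics/top0.png

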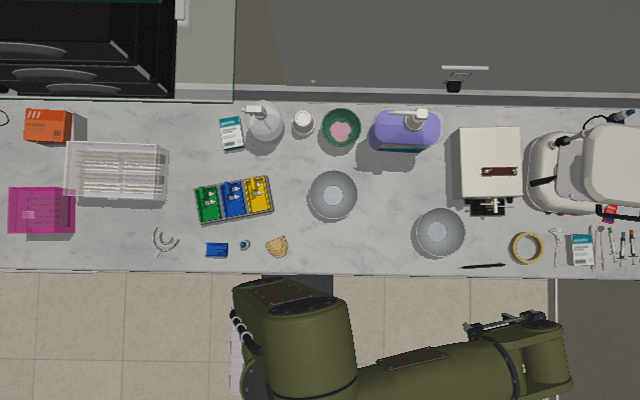

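The top view shows the frame around (233,200) with the blue bin in the middle pocket. There is a small blue decoy at (216,250), and two dishes at (333,195) and (439,233). The scene view confirms the frame and the second dish, while the arm hides the first.

```bash
python3 - <<'E'
from h import *
p,P=cloud('top0')
hsv=cv2.cvtColor(p,cv2.COLOR_RGB2HSV)
for u,v in((333,195),(439,233)):
    rim=[]
    x0=ray('top0',u,v,45); m=(abs(P[...,0]-x0[0])<95)&(abs(P[...,1]-x0[1])<95)&(P[...,2]>36)&(P[...,2]<56)
    c,r=cv2.minEnclosingCircle(P[m][:,:2].astype(np.float32)); print('dish',c,r,np.hypot(*c),np.percentile(P[m][:,2],[5,50,95]), 'table',np.nanmedian(P[...,2][v+40:v+45,u-5:u+5]))
for n,f in(('top',"top0"),('scene','scene0')):
    p,P=cloud(f); hsv=cv2.cvtColor(p,cv2.COLOR_RGB2HSV)
    m=cv2.inRange(hsv,(108,140,40),(125,255,255))
    k,l,s,c=cv2.connectedComponentsWithStats(m)
    for i in range(1,k):
        if s[i,4]>60:
            Q=P[l==i]; Q=Q[~np.isnan(Q[:,0])]; z=Q[:,2]
            print(n,s[i],Q.mean(0).round(),z.min().round(),np.percentile(z,[50,98]).round())
            T=Q[(z>np.percentile(z,98)-18)]
            print(' top part',len(T),T.mean(0).round(1), cv2.minAreaRect(T[:,:2].astype(np.float32)), cv2.minAreaRect(Q[:,:2].astype(np.float32)))
p,P=cloud('top0')
Q=P[170:230,190:276].reshape(-1,3); Q=Q[(Q[:,2]>25)]; print('frame',cv2.minAreaRect(Q[:,:2].astype(np.float32)))
c=p[165:235,180:290]; cv2.imwrite('pics/c1.png',cv2.resize(c,None,fx=5,fy=5,interpolation=2)[...,::-1])
E
```

```text
dish (464.9265441894531, -143.98477172851562) 74.34164428710938 486.7117278036972 [36.6311462  42.13141729 47.1624251 ] table -0.11460826472966801
dish (372.4819030761719, -484.2314758300781) 95.3107681274414 610.9197085573703 [36.73346105 42.56939576 48.06927807] table -2.033394105626712
top [220 182  26  35 550] [443. 159.  36.] 4.0 [ 26. 104.]
 top part 52 [471.5 161.5 100.3] ((471.50091552734375, 162.25460815429688), (36.053951263427734, 9.7369384765625), 13.73717975616455) ((443.64569091796875, 155.80001831054688), (94.0458984375, 60.235721588134766), 11.671846389770508)
top [206 243  22  14 259] [291. 206.  13.] -4.0 [ 7. 62.]
 top part 22 [291.3 188.3  57.6] ((291.3993225097656, 188.23370361328125), (22.9062442779541, 5.388134956359863), 89.5463638305664) ((291.2699279785156, 207.0185089111328), (39.386871337890625, 62.60624313354492), 0.21388964354991913)
scene [204 208  43  45 696] [451. 154.  44.] 9.0 [ 44. 101.]
 top part 73 [465.8 164.   96.3] ((469.7000732421875, 164.13113403320312), (35.758636474609375, 9.414534568786621), 16.54979133605957) ((444.3199768066406, 152.70791625976562), (99.06140899658203, 71.07707214355469), 10.34805965423584)
scene [216 276  33  30 378] [294. 206.  22.] -2.0 [19. 61.]
 top part 67 [288.1 190.1  54.7] ((288.85186767578125, 189.66429138183594), (8.481439590454102, 24.43851661682129), 2.960007667541504) ((290.9144287109375, 208.7020721435547), (62.9840087890625, 43.25971603393555), 88.98918914794922)
frame ((444.1297302246094, 157.231201171875), (111.1468734741211, 225.1583251953125), 11.793131828308105)
```

View pics/c1.png

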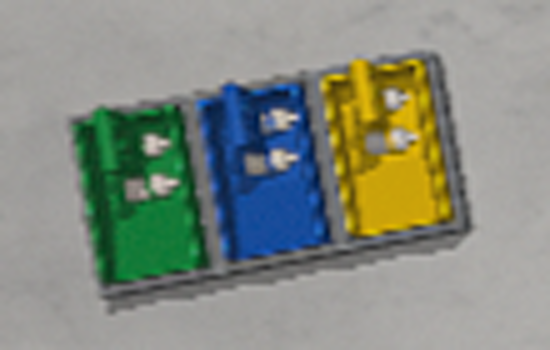

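jog_arm(plan=[0, 0, 0.03, 1.4, -5.8, 0, 0, 0, 0.04, 1.4, -5.8, 0], claw=0.05)

```text
clock: 0.3
eef_pos: [132.0, -534.4, 247.3]
eef_rot: [3.139, -0.106, 0.243]
wrist_force: [1.0, -0.5, -0.4]
finger_gap: 81.2
finger_force: 0.0
```

```bash
python3 - <<'E'
from h import *
s=manip.read_state(); print(s['clock'],s['joints'].round(3),s['eef_pos'].round(1),s['eef_rot'].round(3))
p,P=cloud('top0')
for n,(a,b,c,d) in {'bowl':(105,150,318,364),'pump':(100,180,365,445),'spray':(98,150,240,290),'cup':(105,140,290,316)}.items():
    Q=P[a:b,c:d].reshape(-1,3); Q=Q[Q[:,2]>25]; print(n,np.nanmin(Q,0).round(),np.nanmax(Q,0).round())
E
```

```text
0.3 [-1.447  0.273  1.461  0.107  1.418 -0.136] [ 132.  -534.4  247.3] [ 3.139 -0.106  0.243]
bowl [ 606. -222.   25.] [ 722. -105.   74.]
pump [ 591. -483.   25.] [ 762. -240.  335.]
spray [608.  -6.  25.] [761. 143. 224.]
cup [649. -84.  25.] [709. -13.  88.]
```

jog_arm(plan=[0.024, 0.05, 0.02, -0.7, 2.9, -1.1, 0.048, 0.1, 0.02, -1.4, 5.8, -2.2, 0.073, 0.149, 0.02, -1.4, 5.8, -2.2, 0.097, 0.199, 0.02, -1.4, 5.8, -2.2, 0.121, 0.249, 0.02, -1.4, 5.8, -2.2, 0.145, 0.298, 0.02, -1.4, 5.8, -2.2, 0.169, 0.348, 0.02, -1.4, 5.8, -2.2, 0.194, 0.398, 0.02, -1.4, 5.8, -2.2, 0.218, 0.447, 0.02, -1.4, 5.8, -2.2, 0.242, 0.497, 0.01, -1.4, 5.8, -2.2, 0.266, 0.547, 0, -1.4, 5.8, -2.2, 0.29, 0.596, -0.01, -1.4, 5.8, -2.2, 0.315, 0.646, -0.02, -1.4, 5.8, -2.2, 0.339, 0.696, -0.035, -1.4, 5.8, -2.2, 0.339, 0.696, -0.045, -1.4, 5.8, -2.2, 0.339, 0.696, -0.045, -1.4, 5.8, -2.2, 0.339, 0.696, -0.045, -1.4, 5.8, -2.2, 0.339, 0.696, -0.045, -1.4, 5.8, -2.2, 0.339, 0.696, -0.045, -1.4, 5.8, -2.2, 0.339, 0.696, -0.045, -1.4, 5.8, -2.2])

```text
clock: 2.3
eef_pos: [471.8, 161.4, 201.1]
eef_rot: [3.139, -0.001, 0.204]
wrist_force: [0.4, 0.6, -0.0]
finger_gap: 49.5
finger_force: 0.0
```

```bash
python3 - <<'E'
from h import *
s=manip.read_state(); print(s['clock'],s['joints'].round(3),s['eef_pos'].round(1),s['eef_rot'].round(4))
snap('wrist','w1'); snap('top','top1')
p,P=cloud('w1'); hsv=cv2.cvtColor(p,cv2.COLOR_RGB2HSV)
m=cv2.inRange(hsv,(108,140,40),(125,255,255))>0
p2,P2=cloud('top1')
Q=P[m]; Q=Q[Q[:,2]>70]; print(len(Q),Q.mean(0),np.percentile(Q[:,2],[2,50,98]),cv2.minAreaRect(Q[:,:2].astype(np.float32)))
E
```

```text
2.3 [ 0.258  0.189  1.67  -0.003  1.282  1.625] [471.8 161.4 201.1] [ 3.1391e+00 -1.2000e-03  2.0430e-01]
352 [476.56292771 161.53737547  99.05842772] [ 76.94436604 100.40795827 101.93033754] ((475.0560302734375, 161.37533569335938), (37.3079833984375, 9.234434127807617), 11.890599250793457)
```

View pics/w1.png

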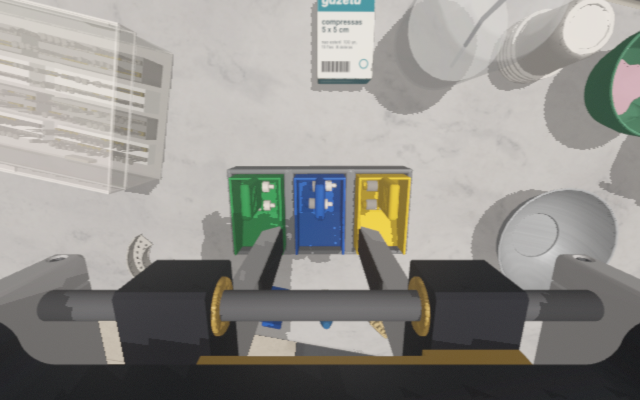

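The wrist view shows the fin at about (320,195) in the blue middle bin, centred between the fingers. The capsules are at about (318,187) and (318,204). The fin is at roughly (474,161.5), its top at 102 mm, yaw 11.9°.

jog_arm(plan=[0.002, 0, -0.04, 0, 0, 0.1, 0.002, 0, -0.08, 0, 0, 0.1, 0.002, 0, -0.11, 0, 0, 0.1, 0.002, 0, -0.13, 0, 0, 0.1, 0.002, 0, -0.136, 0, 0, 0.1, 0.002, 0, -0.136, 0, 0, 0.1, 0.002, 0, -0.136, 0, 0, 0.1, 0.002, 0, -0.136, 0, 0, 0.1])

```text
clock: 3.2
eef_pos: [474.4, 162.4, 65.7]
eef_rot: [3.14, -0.002, 0.207]
wrist_force: [0.1, 0.5, -0.3]
finger_gap: 50.0
finger_force: 0.0
```

jog_arm(plan=[0, 0, 0, 0, 0, 0, 0, 0, 0, 0, 0, 0, 0, 0, 0, 0, 0, 0, 0, 0, 0, 0, 0, 0, 0, 0, 0, 0, 0, 0, 0, 0, 0, 0, 0, 0, 0, 0, 0, 0, 0, 0, 0, 0, 0, 0, 0, 0, 0, 0, 0, 0, 0, 0, 0, 0, 0, 0, 0, 0], claw=0, force=35)

```text
clock: 4.2
eef_pos: [473.8, 162.3, 64.5]
eef_rot: [3.14, -0.0, 0.207]
wrist_force: [0.3, 0.2, 0.9]
finger_gap: 9.8
finger_force: 35.0
```

jog_arm(plan=[0, 0, 0.003, 0, 0, 0, 0, 0, 0.008, 0, 0, 0, 0, 0, 0.014, 0, 0, 0, 0, 0, 0.02, 0, 0, 0, 0, 0, 0.026, 0, 0, 0, 0, 0, 0.032, 0, 0, 0, 0, 0, 0.038, 0, 0, 0, 0, 0, 0.045, 0, 0, 0, 0, 0, 0.055, 0, 0, 0, 0, 0, 0.065, 0, 0, 0, 0, 0, 0.08, 0, 0, 0, 0, 0, 0.095, 0, 0, 0, 0, 0, 0.11, 0, 0, 0, 0, 0, 0.125, 0, 0, 0, 0, 0, 0.135, 0, 0, 0, 0, 0, 0.14, 0, 0, 0, 0, 0, 0.14, 0, 0, 0, 0, 0, 0.14, 0, 0, 0])

```text
clock: 6.0
eef_pos: [473.5, 162.2, 203.9]
eef_rot: [3.14, 0.001, 0.207]
wrist_force: [-0.3, -0.8, -1.3]
finger_gap: 9.9
finger_force: 35.0
```

```bash
python3 - <<'E'
from h import *
s=manip.read_state(); print(s['clock'],s['joints'].round(3),s['eef_pos'].round(1),s['eef_rot'].round(4))
snap('wrist','w2');snap('top','top2')
p=np.vstack([load('w2')[0][100:300,160:480],load('top2')[0][100:300,160:480]]); cv2.imwrite('pics/c2.png',cv2.resize(p,None,fx=1.5,fy=1.5)[...,::-1])
p,P=cloud('top2')
Q=P[130:250,285:400].reshape(-1,3);Q=Q[(Q[:,2]>36)&(Q[:,2]<56)&(Q[:,0]<600)]
print('dish',cv2.minEnclosingCircle(Q[:,:2].astype(np.float32)))
E
```

```text
6.0 [ 0.258  0.192  1.659 -0.002  1.291  1.622] [473.5 162.2 203.9] [3.1395e+00 8.0000e-04 2.0710e-01]
dish ((509.1031494140625, -214.47732543945312), 157.02134704589844)
```

View pics/c2.png

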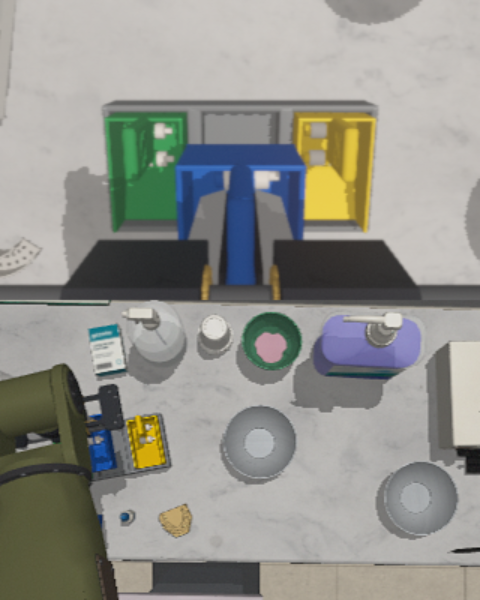

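The bin is out and level, with the capsules visible inside. The dish has not moved.

jog_arm(plan=[0, -0.005, 0, 0, 0, 1, 0, -0.015, 0, 0, 0, 3, 0, -0.03, 0, 0, 0, 6, 0, -0.05, 0, 0, 0, 10, 0, -0.072, 0, 0, 0, 14.5, -0.001, -0.095, 0, 0, 0, 19, -0.001, -0.119, 0, 0, 0, 24, -0.001, -0.143, 0, 0, 0, 29, -0.001, -0.168, 0, 0, 0, 34, -0.001, -0.192, 0, 0, 0, 39, -0.002, -0.215, 0, 0, 0, 43.5, -0.002, -0.237, 0, 0, 0, 48, -0.002, -0.257, 0, 0, 0, 52, -0.002, -0.272, 0, 0, 0, 55, -0.002, -0.282, 0, 0, 0, 57, -0.002, -0.287, 0, 0, 0, 58, -0.002, -0.287, 0, 0, 0, 58, -0.002, -0.287, 0, 0, 0, 58])

```text
clock: 7.9
eef_pos: [471.7, -124.5, 204.3]
eef_rot: [3.14, -0.0, 1.219]
wrist_force: [0.5, 0.1, -1.1]
finger_gap: 10.0
finger_force: 35.0
```

```bash
python3 - <<'E'
from h import *
s=manip.read_state(); print(s['clock'],s['joints'].round(3),s['eef_pos'].round(1),s['eef_rot'].round(4))
Rm=R.from_euler('xyz',s['eef_rot']).as_matrix(); g0=s['eef_pos']-19*Rm[:,2]; print(g0)
yaw=s['eef_rot'][2]; b=-np.array([np.cos(yaw),np.sin(yaw),0]); ax=np.cross(b,[0,0,-1]); print('axis',ax,'b',b)
gt=np.array([472,-125,160.])
for th in (10,20,30,40,45,50,55,60):
    q=R.from_rotvec(np.radians(th)*ax).as_matrix()
    f=min(1,th/40); g=g0+(gt-g0)*f
    t=g+19*(q@Rm)[:,2]-s['eef_pos']
    print(th,(t/1000).round(4),(th*ax).round(1), (q@b).round(2))
E
```

```text
7.9 [-0.333  0.161  1.695  0.     1.284  0.019] [ 471.7 -124.5  204.3] [ 3.1399e+00 -1.0000e-04  1.2190e+00]
[ 471.6317255  -124.47390273  223.31893763]
axis [ 0.93874249 -0.34461941  0.        ] b [-0.34461941 -0.93874249 -0.        ]
10 [ 0.0012  0.003  -0.0155] [ 9.4 -3.4  0. ] [-0.34 -0.92 -0.17]
20 [ 0.0024  0.0058 -0.0305] [18.8 -6.9  0. ] [-0.32 -0.88 -0.34]
30 [ 0.0036  0.0085 -0.0449] [ 28.2 -10.3   0. ] [-0.3  -0.81 -0.5 ]
40 [ 0.0046  0.0109 -0.0589] [ 37.5 -13.8   0. ] [-0.26 -0.72 -0.64]
45 [ 0.005   0.0121 -0.0578] [ 42.2 -15.5   0. ] [-0.24 -0.66 -0.71]
50 [ 0.0054  0.0131 -0.0565] [ 46.9 -17.2   0. ] [-0.22 -0.6  -0.77]
55 [ 0.0057  0.0141 -0.0552] [ 51.6 -19.    0. ] [-0.2  -0.54 -0.82]
60 [ 0.006   0.0149 -0.0538] [ 56.3 -20.7   0. ] [-0.17 -0.47 -0.87]
```

jog_arm(plan=[0, 0, -0.01, 0, 0, 0, 0, 0, -0.03, 0, 0, 0, 0, 0, -0.05, 0, 0, 0, 0, 0, -0.06, 0, 0, 0, 0.001, 0.002, -0.063, 4.7, -1.7, 0, 0.001, 0.003, -0.063, 9.4, -3.4, 0, 0.002, 0.005, -0.063, 14.1, -5.2, 0, 0.002, 0.006, -0.062, 18.8, -6.9, 0, 0.003, 0.008, -0.061, 23.5, -8.6, 0, 0.004, 0.009, -0.06, 28.2, -10.3, 0, 0.004, 0.01, -0.06, 32.9, -12, 0, 0.005, 0.011, -0.059, 37.5, -13.8, 0, 0.005, 0.012, -0.058, 42.2, -15.5, 0, 0.005, 0.013, -0.057, 46.9, -17.2, 0, 0.006, 0.014, -0.055, 51.6, -19, 0, 0.006, 0.014, -0.055, 51.6, -19, 0, 0.006, 0.014, -0.055, 51.6, -19, 0, 0.006, 0.014, -0.055, 51.6, -19, 0, 0.006, 0.014, -0.055, 51.6, -19, 0, 0.006, 0.014, -0.055, 51.6, -19, 0])

```text
clock: 9.9
eef_pos: [477.9, -110.5, 149.8]
eef_rot: [3.136, -0.959, 1.222]
wrist_force: [0.6, 0.5, -1.9]
finger_gap: 9.6
finger_force: 35.0
```

```bash
python3 - <<'E'
from h import *
s=manip.read_state(); print(s['clock'],s['joints'].round(3),s['eef_pos'].round(1),s['eef_rot'].round(4))
for n in('wrist','top','scene'):snap(n,n+'3')
p=np.vstack([load('wrist3')[0],load('top3')[0]]); cv2.imwrite('pics/c3.png',cv2.resize(p,None,fx=.75,fy=.75)[...,::-1])
E
```

```text
9.9 [-0.743  0.431  1.784  0.866  1.473 -0.735] [ 477.9 -110.5  149.8] [ 3.1361 -0.9586  1.2223]
```

View pics/c3.png

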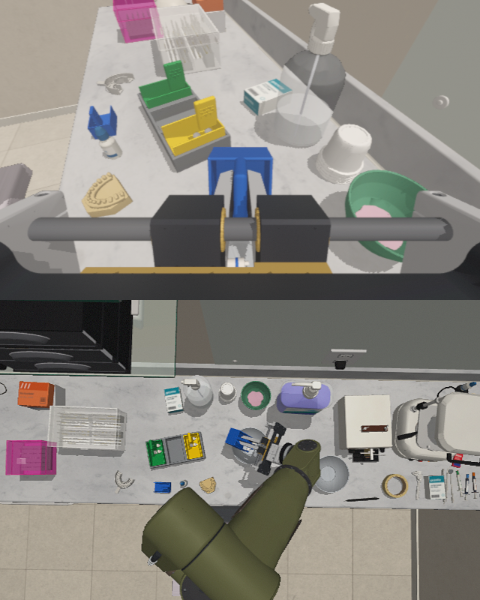

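The wrist view shows the bin tipped with a white capsule near (237,262), at the lip or just past it. I'll tip a little further, rise, and look again.

jog_arm(plan=[0, 0.001, 0.001, 2.8, -1, 0, 0, 0.001, 0.001, 4.7, -1.7, 0, 0, 0.001, 0.001, 4.7, -1.7, 0, 0, 0.001, 0.001, 4.7, -1.7, 0, 0, 0.001, 0.001, 4.7, -1.7, 0, 0, 0.001, 0.001, 4.7, -1.7, 0, 0, 0.001, 0.015, 4.7, -1.7, 0, 0, 0.001, 0.035, 4.7, -1.7, 0, 0, 0.001, 0.055, 4.7, -1.7, 0, 0, 0.001, 0.075, 4.7, -1.7, 0, 0, 0.001, 0.09, 4.7, -1.7, 0, 0, 0.001, 0.1, 4.7, -1.7, 0, 0, 0.001, 0.1, 4.7, -1.7, 0])

```text
clock: 11.35
eef_pos: [477.9, -109.8, 250.6]
eef_rot: [3.134, -1.046, 1.224]
wrist_force: [0.5, 0.5, -1.1]
finger_gap: 10.0
finger_force: 35.0
```

```bash
python3 - <<'E'
from h import *
s=manip.read_state(); print(s['clock'],s['joints'].round(3),s['eef_pos'].round(1),s['eef_rot'].round(4))
for n in('wrist','top','scene'):snap(n,n+'4')
w=load('wrist4')[0][200:400,200:440]; t=load('top4')[0][140:240,280:400]; t=cv2.resize(t,(240,200))
sc=load('scene4')[0][100:300,260:500]
p=np.vstack([w,t,]); cv2.imwrite('pics/c4.png',cv2.resize(np.hstack([p,np.vstack([sc,sc*0])]),None,fx=1.5,fy=1.5)[...,::-1])
E
```

```text
11.35 [-0.765  0.318  1.719  0.922  1.653 -0.61 ] [ 477.9 -109.8  250.6] [ 3.1342 -1.0461  1.2235]
```

View pics/c4.png

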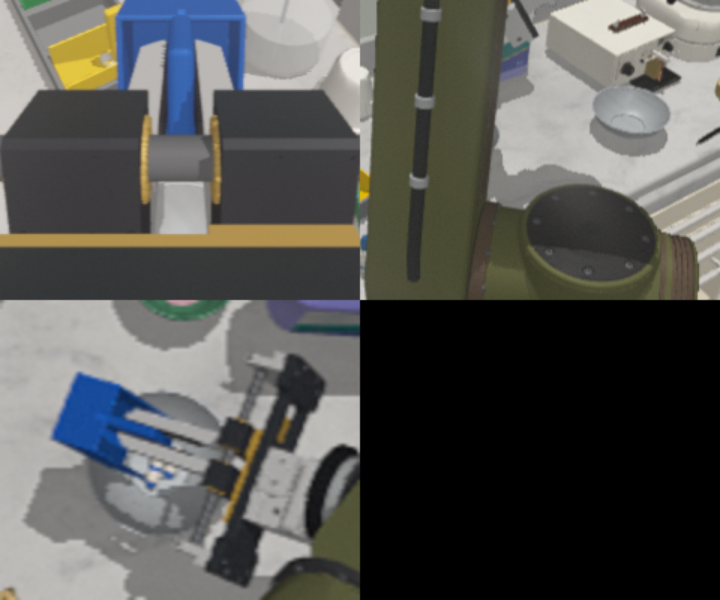

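The top crop shows white and blue bits in the dish near (155,475). I'll right the bin, move it to the right of the dish, and check the dish there.

jog_arm(plan=[0, -0.001, 0, -4.7, 1.7, 0, -0.001, -0.003, 0, -11.3, 4.1, 0, -0.002, -0.005, 0, -18.8, 6.9, 0, -0.003, -0.007, 0, -26.3, 9.7, 0, -0.004, -0.009, 0, -33.8, 12.4, 0, -0.005, -0.011, 0, -41.3, 15.2, 0, -0.005, -0.013, 0, -48.8, 17.9, 0, -0.006, -0.015, 0, -54, 20, 0, -0.006, -0.015, 0, -56.3, 20.7, 0, -0.008, -0.025, 0, -56.3, 20.7, 0, -0.012, -0.045, 0, -56.3, 20.7, 0, -0.016, -0.07, 0, -56.3, 20.7, 0, -0.02, -0.095, 0, -56.3, 20.7, 0, -0.025, -0.12, 0, -56.3, 20.7, 0, -0.03, -0.145, 0, -56.3, 20.7, 0, -0.033, -0.165, 0, -56.3, 20.7, 0, -0.036, -0.18, 0, -56.3, 20.7, 0, -0.036, -0.19, 0, -56.3, 20.7, 0, -0.036, -0.19, 0, -56.3, 20.7, 0, -0.036, -0.19, 0, -56.3, 20.7, 0])

```text
clock: 13.5
eef_pos: [441.8, -299.4, 249.2]
eef_rot: [3.14, -0.001, 1.219]
wrist_force: [-0.3, 0.7, -1.8]
finger_gap: 9.8
finger_force: 35.0
```

```bash
python3 - <<'E'
from h import *
s=manip.read_state(); print(s['clock'],s['joints'].round(3),s['eef_pos'].round(1),s['eef_rot'].round(4))
for n in('wrist','top'):snap(n,n+'5')
w=load('wrist5')[0]; t=cv2.resize(load('top5')[0][140:290,260:500],None,fx=640/240,fy=640/240)
cv2.imwrite('pics/c5.png',cv2.resize(np.vstack([w,t]),None,fx=.72,fy=.72)[...,::-1])
p,P=cloud('top5')
Q=P[140:250,285:375].reshape(-1,3);Q=Q[(Q[:,2]>36)&(Q[:,2]<52)&(Q[:,0]<600)]
print('dish',cv2.minEnclosingCircle(Q[:,:2].astype(np.float32)))
E
```

```text
13.5 [-6.650e-01  2.320e-01  1.505e+00  1.000e-03  1.403e+00 -3.130e-01] [ 441.8 -299.4  249.2] [ 3.1398e+00 -5.0000e-04  1.2194e+00]
dish ((465.336181640625, -143.91134643554688), 74.60895538330078)
```

View pics/c5.png

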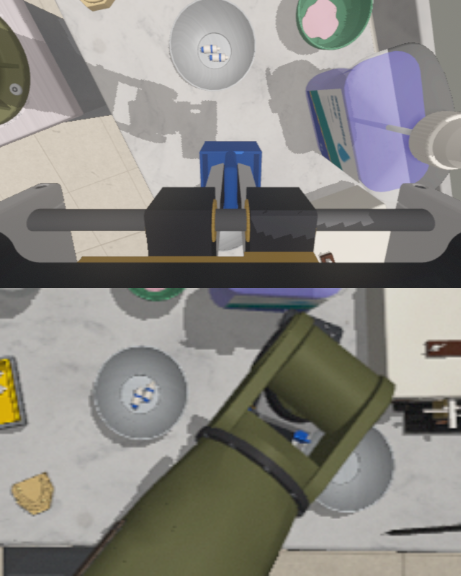

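Both capsules lie in the dish floor (wrist view at (213,50), top view at (143,395)), and the dish hasn't moved. Lowering the bin.

jog_arm(plan=[0, 0, -0.015, 0, 0, 0, 0, 0, -0.04, 0, 0, 0, 0, 0, -0.07, 0, 0, 0, 0, 0, -0.1, 0, 0, 0, 0, 0, -0.13, 0, 0, 0, 0, 0, -0.155, 0, 0, 0, 0, 0, -0.172, 0, 0, 0, 0, 0, -0.182, 0, 0, 0, 0, 0, -0.187, 0, 0, 0, 0, 0, -0.19, 0, 0, 0, 0, 0, -0.192, 0, 0, 0, 0, 0, -0.193, 0, 0, 0, 0, 0, -0.194, 0, 0, 0, 0, 0, -0.194, 0, 0, 0, 0, 0, -0.194, 0, 0, 0])

```text
clock: 15.1
eef_pos: [441.8, -299.8, 55.6]
eef_rot: [3.139, 0.0, 1.219]
wrist_force: [-0.1, -0.5, -1.5]
finger_gap: 9.6
finger_force: 35.0
```

jog_arm(plan=[0, 0, -0.0005, 0, 0, 0, 0, 0, -0.001, 0, 0, 0, 0, 0, -0.0015, 0, 0, 0, 0, 0, -0.0015, 0, 0, 0])

```text
clock: 15.5
eef_pos: [441.9, -299.8, 54.5]
eef_rot: [3.139, 0.0, 1.219]
wrist_force: [-0.9, 2.2, 6.0]
finger_gap: 9.9
finger_force: 35.0
```

Contact at 6 N, so the bin is down. Releasing slowly and moving straight up.

jog_arm(plan=[0, 0, 0, 0, 0, 0, 0, 0, 0, 0, 0, 0, 0, 0, 0, 0, 0, 0, 0, 0, 0, 0, 0, 0, 0, 0, 0, 0, 0, 0, 0, 0, 0, 0, 0, 0, 0, 0, 0.01, 0, 0, 0, 0, 0, 0.03, 0, 0, 0, 0, 0, 0.06, 0, 0, 0, 0, 0, 0.1, 0, 0, 0, 0, 0, 0.14, 0, 0, 0, 0, 0, 0.17, 0, 0, 0, 0, 0, 0.18, 0, 0, 0, 0, 0, 0.18, 0, 0, 0], claw=0.05)

```text
clock: 16.9
eef_pos: [442.0, -299.9, 235.0]
eef_rot: [3.137, 0.001, 1.219]
wrist_force: [-0.1, 0.5, -0.7]
finger_gap: 50.0
finger_force: 0.0
```

```bash
python3 - <<'E'
from h import *
s=manip.read_state(); print(s['clock'],s['eef_pos'].round(1),s['finger_gap'],s['wrist_force'].round(1))
for n in('wrist',):snap(n,n+'6')
p,P=cloud('wrist6'); hsv=cv2.cvtColor(p,cv2.COLOR_RGB2HSV); m=cv2.inRange(hsv,(108,140,40),(125,255,255))>0
Q=P[m];Q=Q[(abs(Q[:,0]-440)<90)&(abs(Q[:,1]+310)<90)]; print(np.percentile(Q[:,2],[1,50,99]),cv2.minAreaRect(Q[Q[:,2]>75][:,:2].astype(np.float32)))
E
```

```text
16.9 [ 442.  -299.9  235. ] 50.030728236109894 [-0.1  0.5 -0.7]
[ 0.53545505  8.40802176 91.6866817 ] ((443.6573791503906, -301.2567138671875), (36.69739532470703, 9.418816566467285), 69.73731231689453)
```

View pics/wrist6.png

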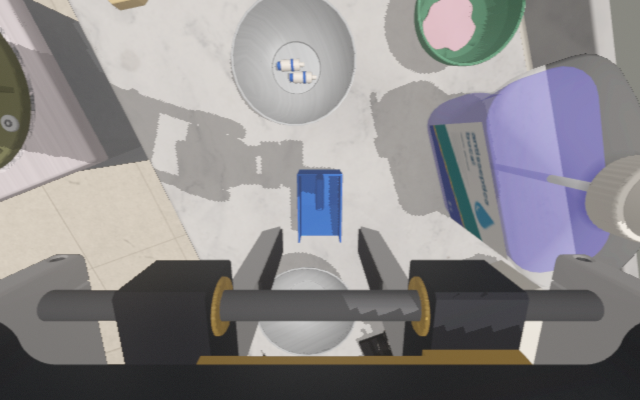

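The empty bin stands upright at (320,205), clear of everything. Both capsules are in the dish at (289,65) and (301,77).

```bash
python3 -c "
from cell import manip
print(manip.sign_off())"
```

```text
the job is handed in; nothing more can be done
None
```

Job handed in at about 17 s: both capsules are in the upright dish, and the emptied blue bin stands upright and released on the bare worktop to its right.

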